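# Photograph both sides of a table clock for an online sale

## Robot

A 6-joint arm with a two-finger parallel gripper is mounted at the origin on the work surface. World frame = base frame: x ahead of the robot, y to its left, z up, the work surface at z = 0. Lengths are in m, angles in degrees, forces in N, time in s.
With the tool pointing down it reaches from about 0.375 to 0.925 m from the base axis. Payload 5.7 kg.
Tool frame: the origin (TCP) lies on the centre line of the jaws, within the pads' length; the fingertips stand 25 mm ahead of it and the grasp point (between the pads) lies 6 mm ahead of it; z points along the fingers, y is the line along which they close (so a half turn about z gives the same grasp; the last joint's range is limited). The gripper opens to 85 mm and grips with 20 to 120 N. Pads are 22 mm wide; open, the fingers measure 114 mm over their backs; the gripper's body (76 mm by 85 mm) begins 54 mm behind the grasp point. The pads swing forward as they close: fully open they stand 13 mm farther back than shut.
Start: joints at [60.098, 20.558, 86.54, -0, 72.909, -6.595], TCP at [0.237, 0.551, 0.224] pointing down, gripper open.
Joint ranges: [-170.27, 170.27], [-57.76, 135], [12.27, 136.19], [-55.21, 235.2], [11.17, 155.16], [-170.74, 170.74]. Speed limits (degrees/s): [136.94, 136.94, 180, 180, 180, 180].

## Interface

Orientations are given as [roll, pitch, yaw] about the fixed x, y, z axes, in that order (R = Rz(yaw) Ry(pitch) Rx(roll)).
In Python, from rig import manip gives the robot as it stands.
- The arm moves only by the shell command python3 -m crank 'ROWS' [FORCE]. ROWS is text: rows parted by semicolons, each of 7 numbers parted by spaces: the turn, a rotation vector about the tool's x, y, z in units of 10 degrees (1.0 is 10 degrees), then the shift along the tool's x, y, z in units of 20 mm (1.0 is 20 mm), then the closure, from 0 (fully open) to 1 (shut). In form: ax ay az x y z grip; .... A call has 1 to 20 rows; each row shifts and turns the commanded pose from where the row before left it, along the tool's axes as they then stand; what a row does not reach is not made up. A row lasts 1/8 s, in which the tool goes at most 62.5 mm and 10.7 degrees, less where a joint would pass 70% of its speed; a pose out of reach is approached as far as the arm can. A call with a number of a shift or a turn outside -1 to 1 is refused whole. A call with a gripper value outside its range is refused whole. The fingers move at their own pace and stop on an object; FORCE is the grip in N (left out, the last holds). Time passes only in rows, so rows that do not move let the fingers close. It gives the time, the measured TCP pose, the force, the opening and the grip force at its end, in the units of the state.
- manip.state(): the state, without advancing time (a new reading comes with each control period).
- manip.camera(name): name is "scene" or "side" or "wrist"; returns (picture, depth): 384x512x3 uint8, red, green, blue; 384x512 float32, m along the optical axis (not along the pixel's ray), 0 where there is no reading.
- manip.camera_model(name): a dict with "camera_matrix" (3x3 intrinsics, pixels), "R" (3x3) and "t" (3): a world point X has camera coordinates R X + t. Camera axes: x right, y down, z forward; pixel columns grow to the right and rows downward; lengths in m; the calibration is good to about 2 mm. A picture is of the moment at which its call begins: read the wrist's pose just before it. camera_model takes no time and is no camera call; for the wrist camera it gives the pose at the moment of the call.
- manip.hand_in(): hands the job in; it is judged then, once.
The state is a dict: "t": time; "qpos": joint angles; "dq": joint speeds; "joint_efforts": joint torques, N m; "position": TCP position; "orientation": TCP orientation; "contact_force": force on the tool from outside, world axes, zero at the start; "wrist_torque": the same for the moment, N m; "width": opening from 0.0 (shut) to 1.0 (fully open); "grasp_force": force on a finger pad.
Only numpy, scipy, OpenCV 4.12 (cv2) and the standard library are available. Lean on these libraries where they do the work, as an engineer would, in place of code of your own. Each camera call takes 0.05 s, during which the arm holds its last target. There are 200 camera calls.

## Task

Photograph the wooden table clock on the photo stand, first its dial side and then its back. For each picture stand the clock upright on the white board between the stop bar and the backdrop, with the side being photographed towards the camera and flush against the stop bar, centred on the bar's yellow mark, let go of it, then press the red shutter button on the camera fully down and release it; never press the button without the clock standing so. Turn the clock round between the two pictures, leave it standing back-side to the camera at the end, and leave the other things on the table where they are.

Things in the scene. Friction and masses are not known exactly. Their poses are not given: they have to be found in the camera images.
- clock: block-shaped light-wood table clock, 45 mm thick (own x) x 130 mm wide (own y) x 115 mm high, about 0.42 kg, standing on the table; origin at the centre of its underside. Its -x side carries the round white dial with black hands, its +x side is the back with a black panel. Graspable across its 45 mm thickness from above
- dial_foot (a point): middle of the clock's lower edge on the dial side (22.5 mm from the clock's origin along its -x), axes as the clock's
- back_foot (a point): middle of the clock's lower edge on the back side (22.5 mm from the clock's origin along its +x), axes as the clock's
- stand: fixed photo stand: white board 350 x 180 mm, 8 mm thick, reaching from own x -235 to +115 mm and y -90 to +90 mm, carrying camera, stop bar and backdrop card. Origin at table height, under the clock's place. Own x runs from the camera (at -x) to the backdrop card (at +x), z up
- stop (a point): middle of the foot of the aluminium stop bar's face that the clock is put against, at the board's top (stand x -30, y 0, z 8 mm); axes as the stand's: x points away from the bar to the backdrop. The bar is 10 mm thick, 140 mm long in y, 14 mm high above the board, with a yellow mark at its middle
- card (a point): middle of the foot of the grey upright backdrop card's face towards the clock (stand x +105, y 0, z 8 mm); the card is 6 mm thick, 180 mm wide, its top 133 mm above the table
- lens (a point): centre of the camera lens's front (stand x -142, y 0, 62 mm above the table). The black camera body behind it is centred at stand x -190 mm, 55 x 115 mm in x and y, from 30 to 100 mm above the table, on a short column
- shutter_top (a point): centre of the top of the red shutter button, 30 mm across, on top of the camera, 122 mm above the table when up (stand x -190 mm, y 0); the black collar round it, 46 mm across, is 10 mm lower
- shutter (a joint): travel of the shutter button: 0 is up, 0.006 (m) fully down; springs back; 5 N holds it down
- vase: bystander: teal bulging vase, up to 88 mm across, 128 mm high, origin at the centre of its underside
- candle: bystander: white candle jar with a wooden lid, 78 mm across, 98 mm high, origin at the centre of its underside
- mug: bystander: blue mug, 80 mm across plus a handle at its own +y, 95 mm high, origin at the centre of its underside
- sweets: bystander: amber glass jar, 70 mm across, 110 mm high, origin at the centre of its underside
- tin: bystander: round tin with a yellow label, 68 mm across, 85 mm high, origin at the centre of its underside
- speaker: bystander: grey round speaker, 77 mm across, 120 mm high, origin at the centre of its underside
Things that resemble listed ones, but are neither listed nor needed, are in the scene too. What is shaped like the clock but green or pink is not meant.

How it is judged (in metres and radians):
On the way, in this order (a step that is already met when the one before it is completed fails the run):
1. the clock stands on the board, let go, dial side flush against the stop bar and centred on it (x of dial_foot in the frame of stop between -0.004 and 0.005 m and y of dial_foot in the frame of stop between -0.02 and 0.02 m and z of dial_foot in the frame of stop below 0.004 m and angle between the x axis of clock and the x axis of stand, either way round below 0.06 rad and angle between clock's own z axis and vertical below 0.06 rad and contact force between the fingers and clock below 0.1 N and linear speed of clock below 0.02 m/s and angular speed of clock below 0.1 rad/s), for 0.2 s.
2. the shutter button is fully down while the dial side is so placed (value of joint shutter above 0.0052 m and x of dial_foot in the frame of stop between -0.004 and 0.005 m and y of dial_foot in the frame of stop between -0.02 and 0.02 m and z of dial_foot in the frame of stop below 0.004 m and angle between the x axis of clock and the x axis of stand, either way round below 0.06 rad and angle between clock's own z axis and vertical below 0.06 rad and contact force between the fingers and clock below 0.1 N), for 0.05 s.
3. the button is up again (value of joint shutter below 0.001 m), for 0.05 s.
4. the clock stands on the board, let go, back side flush against the stop bar and centred on it (x of back_foot in the frame of stop between -0.004 and 0.005 m and y of back_foot in the frame of stop between -0.02 and 0.02 m and z of back_foot in the frame of stop below 0.004 m and angle between the x axis of clock and the x axis of stand, either way round below 0.06 rad and angle between clock's own z axis and vertical below 0.06 rad and contact force between the fingers and clock below 0.1 N and linear speed of clock below 0.02 m/s and angular speed of clock below 0.1 rad/s), for 0.2 s.
5. the shutter button is fully down while the back side is so placed (value of joint shutter above 0.0052 m and x of back_foot in the frame of stop between -0.004 and 0.005 m and y of back_foot in the frame of stop between -0.02 and 0.02 m and z of back_foot in the frame of stop below 0.004 m and angle between the x axis of clock and the x axis of stand, either way round below 0.06 rad and angle between clock's own z axis and vertical below 0.06 rad and contact force between the fingers and clock below 0.1 N), for 0.05 s.
At the end, for the whole second after the job is handed in: the clock stands upright and still on the board, let go, its back against the stop bar (gap under 5 mm, square within 0.06 rad) and within 20 mm of the bar's middle, and the button is up (under 1 mm) (all of step 4 and value of joint shutter below 0.001 m); the robot touches nothing.
It fails at once if the button is pressed (over 3 mm) while the clock is not standing free and flush against the stop bar (value of joint shutter above 0.003 m and not ((x of dial_foot in the frame of stop between -0.004 and 0.005 m and y of dial_foot in the frame of stop between -0.02 and 0.02 m and z of dial_foot in the frame of stop below 0.004 m and angle between the x axis of clock and the x axis of stand, either way round below 0.06 rad and angle between clock's own z axis and vertical below 0.06 rad and contact force between the fingers and clock below 0.1 N) or (x of back_foot in the frame of stop between -0.004 and 0.005 m and y of back_foot in the frame of stop between -0.02 and 0.02 m and z of back_foot in the frame of stop below 0.004 m and angle between the x axis of clock and the x axis of stand, either way round below 0.06 rad and angle between clock's own z axis and vertical below 0.06 rad and contact force between the fingers and clock below 0.1 N))).
It fails at once if the clock is tipped over (more than 0.6 rad) (angle between clock's own z axis and vertical above 0.6 rad).
It fails at once if another thing on the table is shifted by more than 30 mm or tipped (distance of any of vase, candle, mug, sweets, tin, speaker from where it was at the start of the episode above 0.03 m or angle between any of vase, candle, mug, sweets, tin, speaker's own z axis and vertical above 0.4 rad).
It also fails if it takes over 72 s, if anything falls off the work surface, if the arm or the gripper's body presses on something with over 40 N, if the wrist force passes 120 N, or if a joint passes its speed limit or range.

## Working session

There is one attempt and no reset: what is moved stays moved. The work goes in short steps, Python scripts to look and compute and a shell command to move; the robot and the scene stay as the last step left them, time stands still between calls to the robot, and variables do not carry over. Pictures are saved under pics/ and viewed, at most 10 in all, crops included, and the job is handed in when it is done.

```bash
ls; mkdir -p pics
cat > h.py <<'E'
import numpy as np, cv2
from rig import manip
def grab(n):
    M=manip.camera_model(n); im,d=manip.camera(n); return im,d,M
def world(M,d,u,v,z=None):
    K=np.array(M["camera_matrix"]);R=np.array(M["R"]);t=np.array(M["t"])
    r=np.linalg.inv(K)@[u,v,1]
    if z is None: return R.T@(r*d[int(v),int(u)]-t)
    o=-R.T@t; w=R.T@r; return o+w*(z-o[2])/w[2]
def cloud(M,d):
    K=np.array(M["camera_matrix"]);R=np.array(M["R"]);t=np.array(M["t"])
    v,u=np.mgrid[:d.shape[0],:d.shape[1]]
    p=np.stack([u,v,np.ones_like(u)],-1)@np.linalg.inv(K).T*d[...,None]
    return (p-t)@R
E
python3 - <<'E'
from h import *
a=grab("scene");b=grab("side")
np.savez("s0.npz",a=a[0],da=a[1],b=b[0],db=b[1])
import pickle;pickle.dump((a,b),open("s0.pkl","wb"))
cv2.imwrite("pics/scene0.png",cv2.resize(a[0],(800,600))[...,::-1]);cv2.imwrite("pics/side0.png",cv2.resize(b[0],(800,600))[...,::-1])
print(manip.state())
E
```

```text
pics
{'t': 0.1, 'qpos': array([ 6.00997656e+01,  2.05955005e+01,  8.65917627e+01, -1.02149588e-04,
        7.29094347e+01, -6.59486016e+00]), 'dq': array([ 0.02257839, -0.09085519, -0.15502858,  0.10122856,  0.0300971 ,
        0.01015348]), 'joint_efforts': array([-1.07546939e-04, -5.28654063e+01, -2.79350102e+01, -6.10097700e-06,
        4.98982685e-03,  5.29393958e-06]), 'position': array([0.23707693, 0.55050128, 0.22362687]), 'orientation': array([-1.79903931e+02, -1.10086217e-02,  1.56694647e+02]), 'contact_force': array([-1.10523745,  0.20809113, -0.17668017]), 'wrist_torque': array([-0.03646574, -0.0219381 ,  0.00378957]), 'grasp_force': 0.0, 'width': 1.00475205536097}
```

View pics/scene0.png

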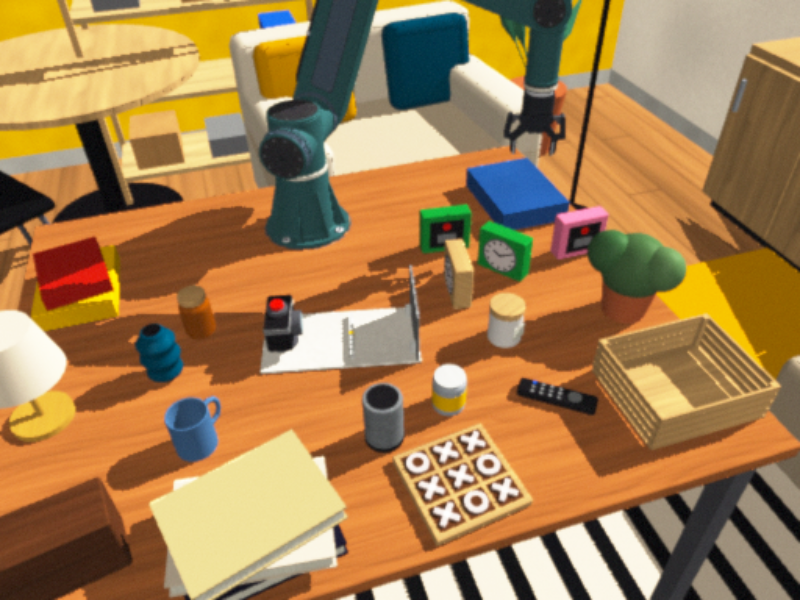

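View pics/side0.png

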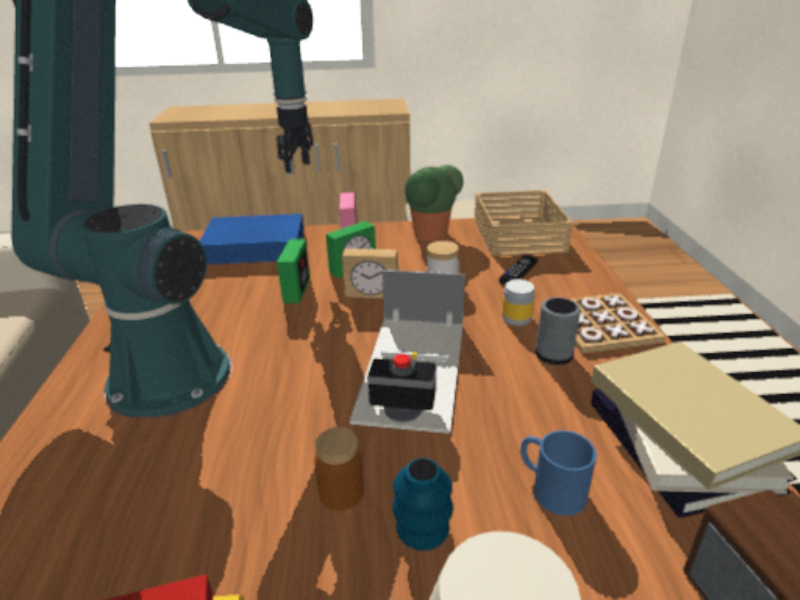

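The scene view shows the wooden clock at about (458,272) between two green look-alikes, with its dial turned left towards the stand. The stand is at (340,340) with the red button at (277,305). The side view shows the dial at (368,280), the button at (402,362) and the yellow mark at (415,355).

Run:
```python
from h import *
import pickle
a,b=pickle.load(open("s0.pkl","rb"))
np.set_printoptions(precision=4,suppress=True)
s=512/800
for nm,(u,v) in dict(clk=(457,245),btn=(276,304),board=(320,350),cardtop=(412,270),table=(560,320),sweets=(195,295),vase=(152,332),mug=(190,410),tin=(449,372),spk=(382,395),candle=(507,303),g1=(444,209),g2=(505,232)).items(): print("scene",nm,world(a[2],a[1],u*s,v*s))
for nm,(u,v) in dict(clk=(370,252),dial=(368,280),btn=(402,360),mark=(415,355),cardtop=(425,274)).items(): print("side",nm,world(b[2],b[1],u*s,v*s))
# clock top slab, card top, board, button from clouds
T=np.zeros((600,600,3),np.uint8);H=np.full((600,600),-1.)
for im,d,M in (a,b):
    P=cloud(M,d); ok=(d>0)
    hsv=cv2.cvtColor(im,cv2.COLOR_RGB2HSV)
    for nm,m in dict(top=(P[...,2]>.1)&(P[...,2]<.125)&(hsv[...,0]>10)&(hsv[...,0]<28)&(hsv[...,1]<160)&(hsv[...,2]>110),
       red=(hsv[...,1]>180)&((hsv[...,0]<6)|(hsv[...,0]>174))&(P[...,2]>.105)&(P[...,2]<.13),
       board=(P[...,2]>.002)&(P[...,2]<.014)&(hsv[...,1]<60)&(hsv[...,2]>120),
       card=(P[...,2]>.05)&(P[...,2]<.14)&(hsv[...,1]<50)).items():
        m=m&ok&(P[...,0]>.2)&(P[...,0]<.95)&(abs(P[...,1])<.45)
        n,l,st,c=cv2.connectedComponentsWithStats(m.astype(np.uint8))
        for i in range(1,n):
            if st[i,4]>25:
                q=P[l==i]; r=cv2.minAreaRect((q[:,:2]*1000).astype(np.float32))
                print(nm,st[i,4],"px",c[i]/s,"med",np.median(q,0),"rect mm",np.round(r[0],1),np.round(r[1],1),round(r[2],1),"z",np.percentile(q[:,2],[5,95]))
```

```text
scene clk [0.3763 0.3035 0.1115]
scene btn [ 0.4633 -0.1464  0.1196]
scene board [ 0.5165 -0.0724  0.0074]
scene cardtop [0.4588 0.1629 0.1315]
scene table [0.5897 0.4821 0.0005]
scene sweets [ 0.3634 -0.3125  0.1098]
scene vase [ 0.4739 -0.4032  0.1232]
scene mug [ 0.6512 -0.3517  0.0598]
scene tin [0.7363 0.1485 0.0849]
scene spk [ 0.7808 -0.0008  0.1185]
scene candle [0.5916 0.3379 0.0942]
scene g1 [0.2192 0.3283 0.1132]
scene g2 [0.3665 0.4331 0.1139]
side clk [0.4148 0.2956 0.1113]
side dial [0.4064 0.2719 0.0483]
side btn [ 0.4601 -0.1515  0.1196]
side mark [ 0.4954 -0.0005  0.0174]
side cardtop [0.5301 0.1348 0.1306]
top 280 px [458.5826 257.6339] med [0.4283 0.2882 0.1136] rect mm [417.  290.7] [ 45.  134.1] 80.7 z [0.1064 0.1175]
top 176 px [190.1811 295.0728] med [ 0.3586 -0.3231  0.1084] rect mm [ 355.8 -321.7] [55.  60.1] 87.3 z [0.1027 0.1118]
top 3057 px [242.8688 490.373 ] med [ 0.8949 -0.2674  0.1016] rect mm [ 907.  -274.6] [162.7 260.5] 16.8 z [0.1002 0.1041]
red 52 px [275.3906 304.4772] med [ 0.4662 -0.1479  0.1203] rect mm [ 462.9 -148.1] [27.1 29.1] 86.0 z [0.11
[... 2755 characters left out ...]
21.2546] med [ 0.7749 -0.0306  0.1017] rect mm [781.8  -9.4] [71.2 73.9] 79.0 z [0.055 0.12 ]
card 970 px [402.8093 380.625 ] med [ 0.4604 -0.1688  0.0928] rect mm [ 461.9 -140.6] [ 77.3 115.8] 78.3 z [0.0555 0.1092]
card 585 px [659.2281 458.3574] med [ 0.8257 -0.3633  0.0659] rect mm [ 821.4 -329.8] [ 58.4 151.8] 17.4 z [0.0517 0.0685]
card 139 px [735.6902 469.9753] med [ 0.9127 -0.4033  0.0818] rect mm [ 909.5 -406.7] [85.7  7.9] 16.6 z [0.0727 0.099 ]
card 164 px [422.0465 468.9596] med [ 0.4691 -0.4045  0.1281] rect mm [ 468.7 -404.4] [34.5 33.3] 84.4 z [0.1269 0.1296]
card 61 px [746.6701 478.3299] med [ 0.9392 -0.4012  0.0626] rect mm [ 926.8 -402. ] [46.6 12.5] 6.3 z [0.0505 0.069 ]
```

```bash
python3 -m crank '0 0 -0.7 0 0 0 0;0 0 -0.7 0 0 0 0;0 0 0 -0.9 -0.9 0 0;0 0 0 -0.9 -0.9 0 0;0 0 0 -0.9 -0.9 0 0;0 0 0 -0.9 -0.9 0 0;0 0 0 -0.9 -0.9 0 0;0 0 0 -0.9 -0.9 0 0;0 0 0 -0.9 -0.9 0 0;0 0 0 -0.9 -0.9 0 0;0 0 0 -0.9 -0.9 0 0;0 0 0 -0.9 -0.9 0 0;0 0 0 -0.9 -0.9 0 0;0 0 0 -0.9 -0.9 0 0;0 0 0 -0.15 -0.69 0 0;0 0 0 0 0 0 0'
python3 - <<'E'
from h import *
import pickle
a=grab("wrist");pickle.dump(a,open("w1.pkl","wb"))
cv2.imwrite("pics/w1.png",cv2.resize(a[0],(800,600))[...,::-1])
np.set_printoptions(precision=4,suppress=True)
im,d,M=a;P=cloud(M,d);m=(P[...,2]>.104)&(P[...,2]<.122)&(d>0)
n,l,st,c=cv2.connectedComponentsWithStats(m.astype(np.uint8))
for i in range(1,n):
    if st[i,4]>100:
        q=P[l==i];r=cv2.minAreaRect((q[:,:2]*1000).astype(np.float32));print(st[i,4],c[i]/.64,np.median(q,0),r)
s=manip.state();print(s["position"],s["orientation"],s["qpos"])
E
```

```text
t: 2.1
position: [0.4156, 0.288, 0.2241]
orientation: [-180.0, -0.1, 170.6]
contact_force: [0.0, -0.5, 0.2]
width: 0.998
grasp_force: 0.0
10291 [668.521 144.744] [0.3629 0.4285 0.1141] ((367.57647705078125, 432.7520751953125), (129.6849365234375, 44.92104721069336), 35.43495559692383)
7855 [408.4373 275.6574] [0.407  0.2917 0.1141] ((414.1236572265625, 290.8652038574219), (45.0950927734375, 128.73020935058594), 80.57609558105469)
295 [196.393  384.0731] [0.4503 0.1625 0.1132] ((453.9255676269531, 162.18931579589844), (5.413415431976318, 30.424707412719727), 86.05793762207031)
[0.4156 0.2887 0.2242] [-179.9948   -0.0491  170.6497] [ 26.9416  12.8442  97.8945   0.0266  69.3039 -53.7175]
```

View pics/w1.png

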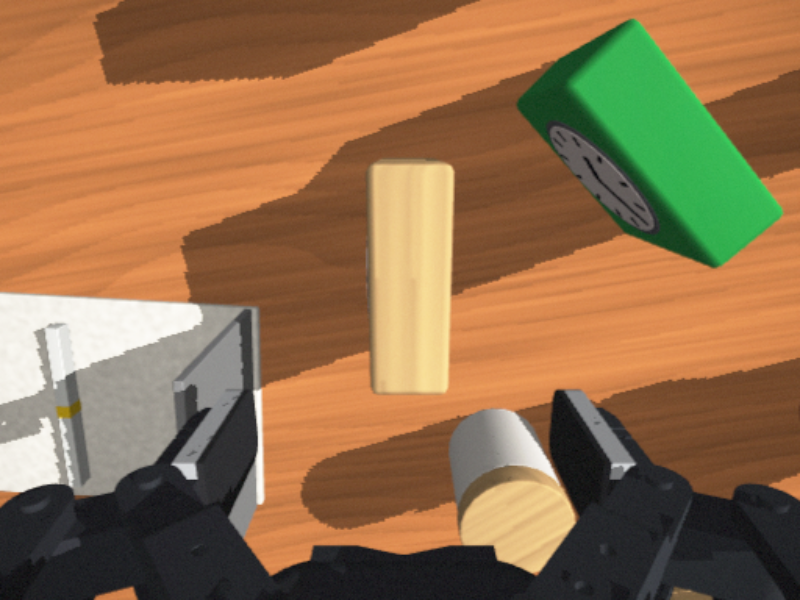

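The wrist view shows the clock top from (370,160) to (450,392), the stop bar at the left (50,325)-(80,487) with its yellow mark at (68,410), and open space for the fingers.

```bash
python3 - <<'E'
from h import *
import pickle
np.set_printoptions(precision=4,suppress=True)
im,d,M=pickle.load(open("w1.pkl","rb"));P=cloud(M,d)
v,u=np.mgrid[:384,:512];reg=(u<62)&(v>200)&(v<316)&(d>0)
m=reg&(P[...,2]>.0175)&(P[...,2]<.027)
n,l,st,c=cv2.connectedComponentsWithStats(m.astype(np.uint8));i=1+st[1:,4].argmax();q=P[l==i]
r=cv2.minAreaRect((q[:,:2]*1000).astype(np.float32));print("bar",st[i,4],np.median(q,0),r, cv2.fitLine((q[:,:2]).astype(np.float32),2,0,.01,.01).ravel())
hsv=cv2.cvtColor(im,cv2.COLOR_RGB2HSV);y=(hsv[...,0]>18)&(hsv[...,0]<30)&(hsv[...,1]>150)&reg
print("mark",y.sum(),np.median(P[y],0))
b=reg&(P[...,2]<.011)&(P[...,2]>.004);print("board z",np.median(P[b][:,2]))
E
python3 -m crank '0 0 0 0.1 0.1 0 0;0 0 0 0 0 1 0;0 0 0 0 0 1 0;0 0 0 0 0 1 0;0 0 0 0 0 1 0;0 0 0 0 0 1 0;0 0 0 0 0 1 0;0 0 0 0 0 0.8 0;0 0 0 0 0 0 0;0 0 0 0 0 0 1;0 0 0 0 0 0 1;0 0 0 0 0 0 1;0 0 0 0 0 0 1;0 0 0 0 0 0 1;0 0 0 0 0 0 1' 50
```

```text
bar 1008 [0.4903 0.0055 0.0209] ((495.1053466796875, 3.454843521118164), (11.667338371276855, 140.41001892089844), 77.1224136352539) [ 0.975  -0.2222  0.4916  0.0052]
mark 96 [0.4957 0.0073 0.0202]
board z 0.007056249571059336
t: 4.03
position: [0.4152, 0.2914, 0.0893]
orientation: [179.9, 0.1, 170.7]
contact_force: [-1.1, 0.8, 5.7]
width: 0.511
grasp_force: 52.7
```

```bash
python3 -m crank '0 0 0 0 0 -0.5 1;0 0 0 0 0 -1 1;0 0 0 0 0 -1 1;0 0 0 0 0 -1 1;0 0 0 0 0 -1 1;0 0 0 0 0 -1 1;0 0 0 0 0 -1 1;0 0 0 0 0 -1 1;0 0 0.34 0 0 -0.5 1;0 0 0 0 0 0 1'
python3 -m crank '0 0 0 -0.3 -0.4 0 1;0 0 0 -0.56 -0.9 0 1;0 0 0 -0.56 -0.9 0 1;0 0 0 -0.56 -0.9 0 1;0 0 0 -0.56 -0.9 0 1;0 0 0 -0.56 -0.9 0 1;0 0 0 -0.56 -0.9 0 1;0 0 0 -0.56 -0.9 0 1;0 0 0 -0.56 -0.9 0 1;0 0 0 -0.56 -0.9 0 1;0 0 0 -0.56 -0.9 0 1;0 0 0 -0.56 -0.9 0 1;0 0 0 -0.56 -0.9 0 1;0 0 0 0 -0.25 0 1;0 0 0 0 0 0 1;0 0 0 0 0 0 1'
python3 - <<'E'
from h import *
a=grab("wrist");b=grab("side")
import pickle;pickle.dump((a,b),open("w2.pkl","wb"))
cv2.imwrite("pics/w2.png",np.hstack([cv2.resize(a[0],(400,300)),cv2.resize(b[0][110:320,150:430],(400,300))])[...,::-1])
s=manip.state();print(s["position"],s["orientation"],s["qpos"],s["width"])
E
```

```text
t: 5.28
position: [0.4149, 0.2912, 0.2493]
orientation: [179.9, 0.1, 167.3]
contact_force: [0.1, -0.4, -3.1]
width: 0.516
grasp_force: 51.8
t: 7.28
position: [0.5007, 0.0374, 0.2482]
orientation: [180.0, -0.0, 167.3]
contact_force: [-0.5, -0.0, -3.5]
width: 0.517
grasp_force: 51.8
[0.50100279 0.03742201 0.24836644] [ 1.79995724e+02 -1.20673554e-02  1.67342599e+02] [-3.61544498e+00  1.11666990e+01  9.64345962e+01  6.41947695e-03
  7.24099503e+01 -8.09599843e+01] 0.5149482212688793
```

View pics/w2.png

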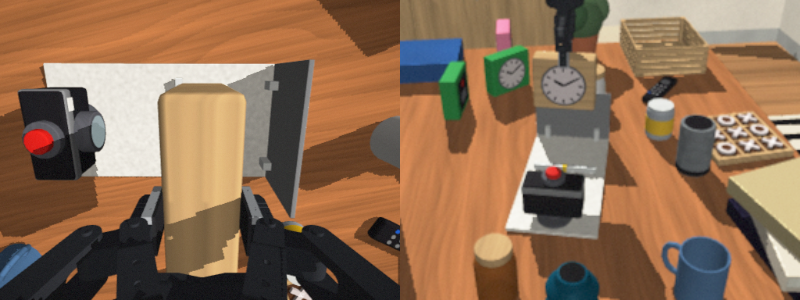

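```bash
python3 -m crank '0 0 0 0 0 0.7 1;0 0 0 0 0 1 1;0 0 0 0 0 1 1;0 0 0 0 0 1 1;0 0 0 0 0 1 1;0 0 0 0 0 1 1;0 0 0 0 0 1 1;0 0 0 0 0 0.6 1;0 0 0 0 0 0.1 1;0 0 0 0 0 0 1;0 0 0 0 0 0 1'
python3 - <<'E'
from h import *
import pickle
np.set_printoptions(precision=4,suppress=True)
a,_=pickle.load(open("w2.pkl","rb"));im,d,M=a;P=cloud(M,d);hsv=cv2.cvtColor(im,cv2.COLOR_RGB2HSV)
v,u=np.mgrid[:384,:512];m=(u<90)&(hsv[...,1]>180)&((hsv[...,0]<6)|(hsv[...,0]>174))&(P[...,2]>.118)&(P[...,2]<.126)
q=P[m];print("btn",m.sum(),np.median(q,0),cv2.minAreaRect((q[:,:2]*1000).astype(np.float32)))
s=manip.state();print(s["position"],s["contact_force"])
E
```

```text
t: 8.75
position: [0.5019, 0.0368, 0.1011]
orientation: [180.0, 0.1, 167.3]
contact_force: [-0.4, 0.8, -2.7]
width: 0.514
grasp_force: 51.8
btn 821 [ 0.4604 -0.146   0.1209] ((460.9528503417969, -146.77066040039062), (28.671859741210938, 28.361526489257812), 48.81022262573242)
[0.5019 0.0368 0.1011] [-0.3989  0.7837 -2.7084]
```

```bash
python3 -m crank '0 0 0 0 -0.1 0.05 1;0 0 0 0 -0.1 0.05 1;0 0 0 0 -0.05 0 1;0 0 0 0 0 0 1;0 0 0 0 0 0 1'
python3 -m crank '0 0 0 0 -0.05 0 1;0 0 0 0 0 0 1;0 0 0 0 0 0 1'
```

```text
t: 9.38
position: [0.5002, 0.0319, 0.0984]
orientation: [-180.0, 0.0, 167.3]
contact_force: [-0.6, 0.5, -3.8]
width: 0.51
grasp_force: 51.8
t: 9.75
position: [0.5001, 0.0311, 0.0984]
orientation: [180.0, 0.0, 167.3]
contact_force: [-0.4, 1.8, -2.8]
width: 0.513
grasp_force: 51.9
```

```bash
python3 -m crank '0 0 0 0 -0.05 0 1;0 0 0 0 0 0 1;0 0 0 0 0 0 1'
```

```text
t: 10.12
position: [0.5, 0.0308, 0.0985]
orientation: [179.9, 0.0, 167.2]
contact_force: [0.8, 5.9, -3.8]
width: 0.514
grasp_force: 52.1
```

```bash
python3 -m crank '0 0 0 0 0 0.05 1;0 0 0 0 0 0 1;0 0 0 0 0 0 1'
python3 -m crank '0 0 0 0 0 0 0.3;0 0 0 0 0 0 0.1;0 0 0 0 0 0 0;0 0 0 0 0 0 0;0 0 0 0 0 0 0;0 0 0 0 0 0 0'
python3 - <<'E'
from h import *
import pickle
a=grab("wrist");b=grab("side");c=grab("scene");pickle.dump((a,b,c),open("w3.pkl","wb"))
cv2.imwrite("pics/w3.png",np.hstack([cv2.resize(c[0][140:245,150:290],(400,300)),cv2.resize(b[0][150:290,210:310],(400,300))])[...,::-1])
E
```

```text
t: 10.5
position: [0.5002, 0.0307, 0.0976]
orientation: [179.9, 0.0, 167.2]
contact_force: [1.1, 5.6, -2.5]
width: 0.512
grasp_force: 52.2
t: 11.25
position: [0.4997, 0.03, 0.0974]
orientation: [-180.0, -0.0, 167.3]
contact_force: [0.1, -0.5, 0.2]
width: 1.004
grasp_force: 0.0
```

View pics/w3.png

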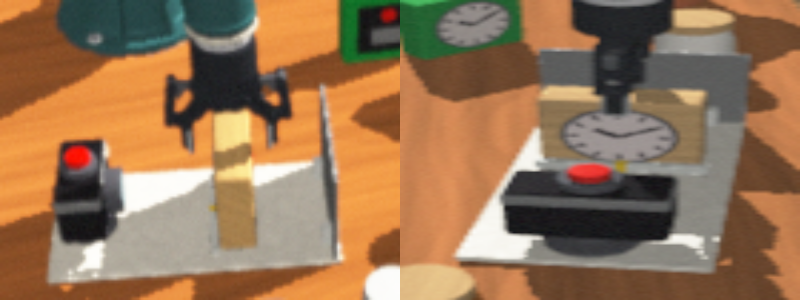

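The pictures show the clock standing on the board with its dial to the camera, against the bar, with the yellow mark centred under the dial (620,165). Next I press the shutter.

```bash
python3 -m crank '0 0 0 0 0 -0.6 0;0 0 0 0 0 -1 0;0 0 0 0 0 -1 0;0 0 0 0 0 -1 0;0 0 0 0 0 -1 0;0 0 0 0 0 0 0;0 0 0 0 -0.9 0 1;0 0 0 0 -0.9 0 1;0 0 0 0 -0.9 0 1;0 0 0 0 -0.9 0 1;0 0 0 0 -0.9 0 1;0 0 0 0 -0.9 0 1;0 0 0 0 -0.9 0 1;0 0 0 0 -0.9 0 1;0 0 0 0 -0.9 0 1;0 0 0 0 -0.9 0 1;0 0 0 0 0 0.5 1;0 0 0 0 0 0.8 1;0 0 0 0 0 0 1;0 0 0 0 0 0 1'
python3 - <<'E'
from h import *
np.set_printoptions(precision=4,suppress=True)
import pickle
a=grab("wrist");b=grab("side");c=grab("scene");pickle.dump((a,b,c),open("w4.pkl","wb"))
cv2.imwrite("pics/w4.png",np.hstack([cv2.resize(c[0][140:245,150:290],(400,300)),cv2.resize(b[0][150:290,210:310],(400,300))])[...,::-1])
for im,d,M in (a,c):
    P=cloud(M,d);hsv=cv2.cvtColor(im,cv2.COLOR_RGB2HSV)
    m=(P[...,2]>.108)&(P[...,2]<.13)&(hsv[...,0]>10)&(hsv[...,0]<28)&(hsv[...,1]<160)&(abs(P[...,0]-.5)<.09)&(abs(P[...,1]-.03)<.06)
    q=P[m];print("clk",m.sum(),cv2.minAreaRect((q[:,:2]*1000).astype(np.float32)),np.median(q[:,2]))
s=manip.state();print(s["position"],s["contact_force"])
E
```

```text
t: 13.9
position: [0.4602, -0.1452, 0.1634]
orientation: [180.0, -0.0, 167.3]
contact_force: [0.1, 0.7, 0.3]
width: 0.001
grasp_force: 0.0
clk 3291 ((499.9289855957031, 7.354696273803711), (17.50925064086914, 118.99475860595703), 85.34877014160156) 0.11832460880082589
clk 355 ((501.9154968261719, 30.46923065185547), (44.173397064208984, 132.6355438232422), 76.03409576416016) 0.12124232712061543
[ 0.4606 -0.1455  0.1639] [ 1.0428 -0.2957  0.6687]
```

View pics/w4.png

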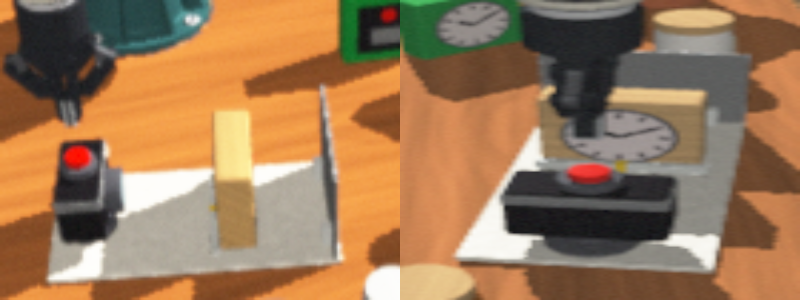

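The clock stands free and the closed fingers are just above the button at (78,157). Pressing now.

```bash
python3 -m crank '0 0 0 0 -0.1 0.5 1;0 0 0 0 0 0.5 1;0 0 0 0 0 0.1 1;0 0 0 0 0 0.1 1;0 0 0 0 0 0 1;0 0 0 0 0 0 1'
```

```text
t: 14.8
position: [0.4599, -0.1476, 0.1396]
orientation: [-180.0, 0.0, 167.3]
contact_force: [-0.1, 0.8, -0.5]
width: 0.002
grasp_force: 0.0
```

Run:
```python
from h import *
np.set_printoptions(precision=4,suppress=True)
b=grab("side");c=grab("scene");w=grab("wrist")
cv2.imwrite("pics/w5.png",np.hstack([cv2.resize(c[0][160:230,155:225],(400,400),interpolation=cv2.INTER_CUBIC),cv2.resize(b[0][190:260,222:292],(400,400),interpolation=cv2.INTER_CUBIC)])[...,::-1])
for n,(im,d,M) in dict(side=b,scene=c,w=w).items():
    P=cloud(M,d);hsv=cv2.cvtColor(im,cv2.COLOR_RGB2HSV)
    m=(hsv[...,1]>180)&((hsv[...,0]<6)|(hsv[...,0]>174))&(P[...,2]>.105)&(P[...,2]<.13)&(abs(P[...,0]-.46)<.03)&(abs(P[...,1]+.147)<.03)
    q=P[m];print(n,m.sum(),q.mean(0),np.percentile(q[:,2],[10,50,90]))
print(manip.state()["contact_force"])
```

```text
side 68 [ 0.4588 -0.1525  0.1198] [0.1164 0.1202 0.1222]
scene 52 [ 0.4647 -0.1479  0.1198] [0.1155 0.1204 0.1234]
w 1539 [ 0.4557 -0.1463  0.1203] [0.1175 0.1209 0.1219]
[ 0.9726 -0.1435 -0.1066]
```

View pics/w5.png

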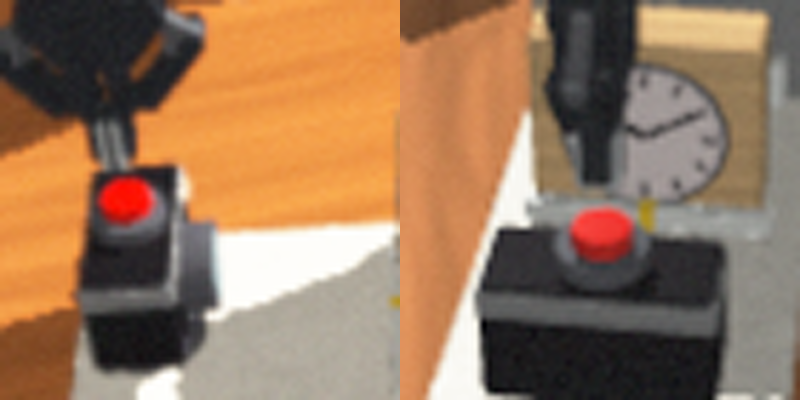

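The fingertips at (110,165) left and (597,185) right appear above the button and haven't touched it. I'll measure the tips by depth.

Run:
```python
from h import *
np.set_printoptions(precision=4,suppress=True)
for n,(u,v) in dict(scene=(174,188),side=(256,221)).items():
    im,d,M=grab(n);P=cloud(M,d)
    K,R,t=[np.array(M[k]) for k in("camera_matrix","R","t")]
    p=K@(R@[.4602,-.1476,.1146]+t);print(n,"expected tip px",p[:2]/p[2])
    for dv in range(-6,8,2): print(v+dv,[P[v+dv,u+k].round(3).tolist() for k in(-2,0,2)])
```

```text
scene expected tip px [176.3469 195.1782]
182 [[0.47, -0.154, 0.181], [0.475, -0.148, 0.184], [0.468, -0.141, 0.176]]
184 [[0.471, -0.155, 0.174], [0.471, -0.149, 0.172], [0.468, -0.142, 0.168]]
186 [[0.472, -0.156, 0.166], [0.474, -0.15, 0.166], [0.47, -0.144, 0.162]]
188 [[0.466, -0.157, 0.153], [0.471, -0.151, 0.156], [0.472, -0.145, 0.155]]
190 [[0.406, -0.157, 0.097], [0.411, -0.15, 0.098], [0.414, -0.144, 0.099]]
192 [[0.42, -0.159, 0.099], [0.448, -0.153, 0.121], [0.452, -0.146, 0.122]]
194 [[0.446, -0.161, 0.111], [0.457, -0.154, 0.119], [0.46, -0.148, 0.12]]
side expected tip px [257.2674 231.0295]
215 [[0.452, -0.162, 0.177], [0.457, -0.158, 0.174], [0.462, -0.161, 0.176]]
217 [[0.452, -0.161, 0.171], [0.457, -0.162, 0.171], [0.462, -0.161, 0.17]]
219 [[0.452, -0.159, 0.163], [0.457, -0.161, 0.164], [0.462, -0.164, 0.166]]
221 [[0.452, -0.16, 0.157], [0.457, -0.161, 0.157], [0.462, -0.161, 0.157]]
223 [[0.452, -0.156, 0.147], [0.457, -0.155, 0.147], [0.462, -0.156, 0.147]]
225 [[0.459, 0.009, 0.022], [0.465, 0.009, 0.021], [0.472, 0.006, 0.023]]
227 [[0.459, 0.006, 0.016], [0.457, -0.139, 0.122], [0.463, -0.136, 0.12]]
```

Tips measure about z 0.145, roughly 30 mm higher than computed, and sit centred over the button. I'll go down in steps and watch the force.

```bash
python3 -m crank '0 0 0 0 0 0.4 1;0 0 0 0 0 0.3 1;0 0 0 0 0 0.1 1;0 0 0 0 0 0 1;0 0 0 0 0 0 1'
```

```text
t: 15.68
position: [0.4598, -0.1476, 0.1235]
orientation: [-180.0, 0.0, 167.3]
contact_force: [0.4, 0.3, 0.3]
width: -0.002
grasp_force: 0.0
```

```bash
python3 -m crank '0 0 0 0 0 0.1 1;0 0 0 0 0 0.1 1;0 0 0 0 0 0 1;0 0 0 0 0 0 1'
python3 - <<'E'
from h import *
im,d,M=grab("side");P=cloud(M,d)
for v in range(219,240,1): print(v,[P[v,u].round(3).tolist() for u in(254,256,258)],im[v,256])
E
```

```text
t: 16.18
position: [0.4597, -0.1476, 0.1194]
orientation: [-180.0, -0.0, 167.3]
contact_force: [-0.5, 0.5, -0.4]
width: 0.003
grasp_force: 0.0
219 [[0.451, -0.178, 0.176], [0.456, -0.179, 0.176], [0.46, -0.189, 0.183]] [32 30 34]
220 [[0.452, -0.16, 0.16], [0.456, -0.177, 0.172], [0.461, -0.183, 0.175]] [32 35 36]
221 [[0.452, -0.159, 0.156], [0.457, -0.158, 0.155], [0.462, -0.164, 0.159]] [35 38 40]
222 [[0.452, -0.159, 0.153], [0.457, -0.16, 0.154], [0.462, -0.164, 0.156]] [32 35 36]
223 [[0.451, -0.159, 0.15], [0.457, -0.159, 0.15], [0.462, -0.163, 0.152]] [38 37 43]
224 [[0.451, -0.16, 0.148], [0.457, -0.161, 0.148], [0.462, -0.163, 0.149]] [37 38 40]
225 [[0.451, -0.158, 0.143], [0.456, -0.162, 0.146], [0.462, -0.162, 0.145]] [35 36 41]
226 [[0.451, -0.161, 0.142], [0.457, -0.157, 0.138], [0.462, -0.163, 0.143]] [34 36 38]
227 [[0.451, -0.161, 0.138], [0.456, -0.159, 0.136], [0.462, -0.163, 0.139]] [35 38 41]
228 [[0.451, -0.158, 0.133], [0.456, -0.162, 0.136], [0.462, -0.161, 0.134]] [76 79 80]
229 [[0.451, -0.155, 0.128], [0.457, -0.153, 0.126], [0.462, -0.156, 0.128]] [126  9
[... 182 characters left out ...]
9]
232 [[0.451, -0.156, 0.118], [0.456, -0.158, 0.12], [0.461, -0.161, 0.121]] [148  30  26]
233 [[0.451, -0.159, 0.117], [0.456, -0.161, 0.118], [0.461, -0.164, 0.12]] [158  33  31]
234 [[0.451, -0.159, 0.114], [0.456, -0.163, 0.117], [0.461, -0.162, 0.115]] [156  34  28]
235 [[0.451, -0.158, 0.11], [0.456, -0.159, 0.11], [0.461, -0.163, 0.113]] [128  46  46]
236 [[0.45, -0.165, 0.112], [0.456, -0.164, 0.11], [0.461, -0.166, 0.112]] [60 60 66]
237 [[0.45, -0.166, 0.11], [0.455, -0.168, 0.11], [0.46, -0.17, 0.112]] [62 62 67]
238 [[0.45, -0.169, 0.109], [0.455, -0.17, 0.108], [0.46, -0.17, 0.108]] [69 70 71]
239 [[0.45, -0.168, 0.104], [0.455, -0.171, 0.106], [0.46, -0.17, 0.105]] [67 68 72]
```

```bash
python3 -m crank '0 0 0 0 0 0.1 1;0 0 0 0 0 0.1 1;0 0 0 0 0 0 1;0 0 0 0 0 0 1'
```

```text
t: 16.73
position: [0.4596, -0.1475, 0.1153]
orientation: [-180.0, -0.0, 167.3]
contact_force: [-0.1, -0.3, -0.4]
width: 0.001
grasp_force: 0.0
```

```bash
python3 -m crank '0 0 0 0 0 0.1 1;0 0 0 0 0 0.1 1;0 0 0 0 0 0 1;0 0 0 0 0 0 1'
```

```text
t: 17.23
position: [0.4597, -0.1476, 0.1115]
orientation: [-180.0, 0.0, 167.3]
contact_force: [0.2, -0.0, 3.2]
width: 0.0
grasp_force: 1.7
```

```bash
python3 -m crank '0 0 0 0 0 0.1 1;0 0 0 0 0 0.1 1;0 0 0 0 0 0 1;0 0 0 0 0 0 1'
```

```text
t: 17.73
position: [0.4598, -0.1476, 0.1088]
orientation: [-180.0, 0.0, 167.3]
contact_force: [-4.1, 2.3, 21.5]
width: -0.002
grasp_force: 10.6
```

Bottomed out at 21 N against the 5 N holding force. Release and go back to the clock.

```bash
python3 -m crank '0 0 0 0 0 -0.3 1;0 0 0 0 0 -0.7 1;0 0 0 0 0 -1 1;0 0 0 0 0 -1 1;0 0 0 0 0 -1 1;0 0 0 0 0 -0.2 1;0 0 0 0 0.9 0 0;0 0 0 0 0.9 0 0;0 0 0 0 0.9 0 0;0 0 0 0 0.9 0 0;0 0 0 0 0.9 0 0;0 0 0 0 0.9 0 0;0 0 0 0 0.9 0 0;0 0 0 0 0.9 0 0;0 0 0 0 0.9 0 0;0 0 0 0 0.9 0 0;0 0 0 0 0.1 0 0;0 0 0 0 0 0 0;0 0 0 0 0 0 0'
```

```text
t: 20.1
position: [0.4996, 0.0295, 0.1914]
orientation: [-180.0, -0.0, 167.3]
contact_force: [0.1, 0.2, -1.0]
width: 0.998
grasp_force: 0.0
```

```bash
python3 -m crank '0 0 0 0 0 1 0;0 0 0 0 0 1 0;0 0 0 0 0 1 0;0 0 0 0 0 1 0;0 0 0 0 0 0.7 0;0 0 0 0 0 0 0;0 0 0 0 0 0 1;0 0 0 0 0 0 1;0 0 0 0 0 0 1;0 0 0 0 0 0 1;0 0 0 0 0 0 1;0 0 0 0 0 0 1' 60
python3 -m crank '0 0 0 0 0.3 -0.2 1;0 0 0 0 0.5 -0.5 1;0 0 0 0 0.2 -0.8 1;0 0 0 0 0 -1 1;0 0 0 0 0 -0.5 1;0 0 0 0 0 0 1;0 0 0 0 0 0 1'
```

```text
t: 21.6
position: [0.5005, 0.0301, 0.0984]
orientation: [180.0, 0.1, 167.3]
contact_force: [-0.7, 2.0, 5.6]
width: 0.508
grasp_force: 61.6
t: 22.48
position: [0.5036, 0.0496, 0.1568]
orientation: [-180.0, -0.1, 167.3]
contact_force: [-0.0, 0.4, -3.3]
width: 0.512
grasp_force: 61.8
```

```bash
python3 -m crank '0 0 0.5 0 0 0 1;0 0 1 0 0 0 1;0 0 1 0 0 0 1;0 0 1 0 0 0 1;0 0 1 0 0 0 1;0 0 1 0 0 0 1;0 0 1 0 0 0 1;0 0 1 0 0 0 1;0 0 1 0 0 0 1;0 0 1 0 0 0 1;0 0 1 0 0 0 1;0 0 1 0 0 0 1;0 0 1 0 0 0 1;0 0 1 0 0 0 1;0 0 1 0 0 0 1;0 0 1 0 0 0 1;0 0 1 0 0 0 1;0 0 1 0 0 0 1;0 0 0.5 0 0 0 1;0 0 0 0 0 0 1'
python3 -m crank '0 0 0 0 0 0 1;0 0 0 0 0 0 1;0 0 0 0 0 0 1'; python3 -c "
from h import *
s=manip.state();print(s['qpos'],s['orientation'],s['position'])"
```

```text
t: 24.98
position: [0.5035, 0.0495, 0.1566]
orientation: [180.0, 0.1, -12.7]
contact_force: [0.0, -1.1, -3.5]
width: 0.511
grasp_force: 61.6
t: 25.35
position: [0.5041, 0.0495, 0.1574]
orientation: [180.0, 0.0, -12.7]
contact_force: [-0.7, -0.2, -3.5]
width: 0.508
grasp_force: 61.6
[-2.20269517e+00  1.72841889e+01  1.02549129e+02 -5.72579033e-03
  6.01723561e+01  1.00478685e+02] [ 1.79994084e+02  4.67618805e-03 -1.26785320e+01] [0.50412391 0.04952778 0.15736694]
```

```bash
python3 -m crank '0 0 0 0 0 0.7 1;0 0 0 0 0.2 1 1;0 0 0 0 0.2 0.8 1;0 0 0 0 0.2 0.25 1;0 0 0 0 0.1 0.05 1;0 0 0 0 0.1 0 1;0 0 0 0 0 0 1;0 0 0 0 0 0 1'
```

```text
t: 26.35
position: [0.501, 0.0339, 0.1018]
orientation: [-180.0, -0.1, -12.7]
contact_force: [-0.1, -0.4, -3.2]
width: 0.51
grasp_force: 61.6
```

```bash
python3 -m crank '0 0 0 0 0.1 0.05 1;0 0 0 0 0 0 1;0 0 0 0 0 0 1'
```

```text
t: 26.72
position: [0.5002, 0.032, 0.1004]
orientation: [180.0, -0.0, -12.7]
contact_force: [-0.8, -0.8, -3.4]
width: 0.512
grasp_force: 61.7
```

```bash
python3 -m crank '0 0 0 0 0.05 0.05 1;0 0 0 0 0 0 1;0 0 0 0 0 0 1'; python3 -m crank '0 0 0 0 0.05 0.03 1;0 0 0 0 0 0 1;0 0 0 0 0 0 1'
```

```text
t: 27.1
position: [0.5003, 0.0315, 0.0995]
orientation: [-179.9, -0.0, -12.7]
contact_force: [0.1, 4.8, -1.8]
width: 0.511
grasp_force: 61.9
t: 27.48
position: [0.5004, 0.0313, 0.0991]
orientation: [-179.9, -0.0, -12.8]
contact_force: [2.3, 7.3, -0.7]
width: 0.508
grasp_force: 62.2
```

```bash
python3 -m crank '0 0 0 0 0 0.03 1;0 0 0 0 0 0 1;0 0 0 0 0 0 0.3;0 0 0 0 0 0 0.1;0 0 0 0 0 0 0;0 0 0 0 0 0 0;0 0 0 0 0 0 0;0 0 0 0 0 0 0'
python3 -m crank '0 0 0 0 0 -0.6 0;0 0 0 0 0 -1 0;0 0 0 0 0 -1 0;0 0 0 0 0 -1 0;0 0 0 0 0 -1 0;0 0 0 0 0 0 0;0 0 0 0 0.9 0 1;0 0 0 0 0.9 0 1;0 0 0 0 0.9 0 1;0 0 0 0 0.9 0 1;0 0 0 0 0.9 0 1;0 0 0 0 0.9 0 1;0 0 0 0 0.9 0 1;0 0 0 0 0.9 0 1;0 0 0 0 0.9 0 1;0 0 0 0 0.9 0 1;0 0 0 0 0.1 0 1;0 0 0 0 0 0 1'
python3 - <<'E'
from h import *
b=grab("side");c=grab("scene")
cv2.imwrite("pics/w6.png",np.hstack([cv2.resize(c[0][140:245,150:290],(400,300)),cv2.resize(b[0][150:290,210:310],(400,300))])[...,::-1])
im,d,M=c;P=cloud(M,d);hsv=cv2.cvtColor(im,cv2.COLOR_RGB2HSV)
m=(P[...,2]>.108)&(P[...,2]<.13)&(hsv[...,0]>10)&(hsv[...,0]<28)&(hsv[...,1]<160)&(abs(P[...,0]-.5)<.09)&(abs(P[...,1]-.03)<.06)
q=P[m];print("clk",m.sum(),cv2.minAreaRect((q[:,:2]*1000).astype(np.float32)),np.median(q[:,2]))
print(manip.state()["position"])
E
```

```text
t: 28.48
position: [0.4997, 0.0299, 0.0982]
orientation: [180.0, 0.0, -12.7]
contact_force: [-0.1, 1.0, -0.5]
width: 1.0
grasp_force: 0.0
t: 30.72
position: [0.4596, -0.1475, 0.1902]
orientation: [-180.0, 0.0, -12.7]
contact_force: [0.5, -0.0, 0.1]
width: -0.001
grasp_force: 0.0
clk 350 ((504.6710510253906, 29.630786895751953), (44.8003044128418, 132.92921447753906), 77.1447525024414) 0.1211639711061375
[ 0.45969636 -0.14709446  0.19016813]
```

View pics/w6.png

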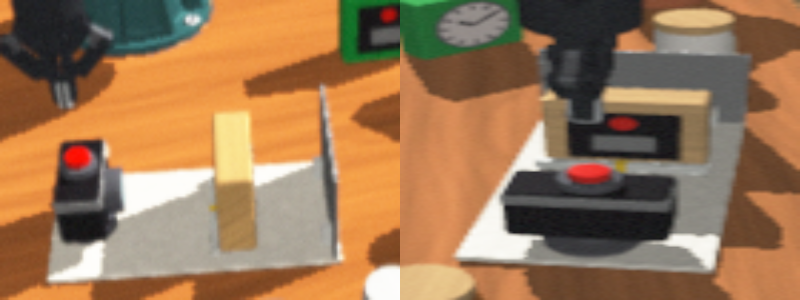

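The clock's black back panel at (623,135) faces the camera, upright against the bar, with the mark at (620,165) centred below it. Pressing again.

```bash
python3 -m crank '0 0 0 0 0 1 1;0 0 0 0 0 1 1;0 0 0 0 0 1 1;0 0 0 0 0 0.6 1;0 0 0 0 0 0.2 1;0 0 0 0 0 0.1 1;0 0 0 0 0 0.1 1;0 0 0 0 0 0.1 1;0 0 0 0 0 0 1;0 0 0 0 0 0 1'
```

```text
t: 32.08
position: [0.4598, -0.1474, 0.109]
orientation: [-180.0, -0.0, -12.7]
contact_force: [-2.5, 3.2, 9.6]
width: 0.002
grasp_force: 5.1
```

```bash
python3 -m crank '0 0 0 0 0 0.06 1;0 0 0 0 0 0 1;0 0 0 0 0 0 1'
python3 -m crank '0 0 0 0 0 -0.3 1;0 0 0 0 0 -0.7 1;0 0 0 0 0 -1 1;0 0 0 0 0 -1 1;0 0 0 0 0 -1 1;0 0 0 0 0 -1 1;0 0 0 0 0 0 1;0 0 0 0 0 0 1;0 0 0 0 0 0 1;0 0 0 0 0 0 1'
python3 - <<'E'
from h import *
c=grab("scene");b=grab("side")
cv2.imwrite("pics/w7.png",np.hstack([cv2.resize(c[0],(400,300)),cv2.resize(b[0][150:290,210:310],(400,300))])[...,::-1])
for n,(im,d,M) in dict(c=c,b=b).items():
    P=cloud(M,d);hsv=cv2.cvtColor(im,cv2.COLOR_RGB2HSV)
    m=(hsv[...,1]>180)&((hsv[...,0]<6)|(hsv[...,0]>174))&(P[...,2]>.105)&(P[...,2]<.13)&(abs(P[...,0]-.46)<.03)&(abs(P[...,1]+.147)<.03)
    print(n,np.percentile(P[m][:,2],[10,50,90]))
E
```

```text
t: 32.45
position: [0.4599, -0.1475, 0.1089]
orientation: [180.0, -0.1, -12.7]
contact_force: [-5.4, 4.4, 21.3]
width: 0.001
grasp_force: 10.9
t: 33.7
position: [0.4593, -0.1474, 0.2063]
orientation: [-180.0, 0.1, -12.7]
contact_force: [-0.9, -0.4, -0.1]
width: 0.002
grasp_force: 0.0
c [0.11597261 0.12051983 0.12260091]
b [0.1172673  0.12011661 0.12141342]
```

View pics/w7.png

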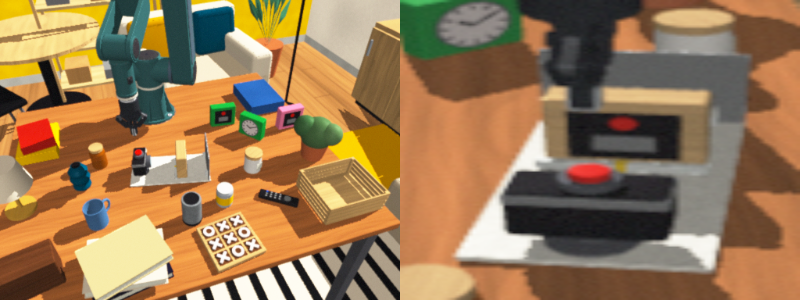

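The button is up again, the clock stands back-side to the camera, the arm is clear and the other things are where they were.

```bash
python3 -c "
from rig import manip
print(manip.hand_in())"
```

```text
the job is handed in; nothing more can be done
None
```

Job handed in (no verdict was returned): I pressed the shutter fully for the dial side and again for the back, and the clock now stands back-side to the camera against the stop bar, button up and arm clear, at about 34 s of the 72 s.

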